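# Lay out the supper tray

### The job

Finish laying the wooden supper tray: stack the tall tin on the middle of the flat tin, and stand the tea light, the pepper mill and the spice jar upright on the middle of the white stripe along the tray's front, the tea light straight in front of the flat tin, the mill in front of the jam jar and the spice jar in front of the butter. 'In front' is meant square to the stripe, and any order of working will do. Leave the flat tin, the jam jar, the butter and the blue beaker standing where they are.

Things in the scene. Friction and masses are not known exactly. Their poses are not given: they have to be found in the camera images.
- tray: Fixed wooden tray, 250 mm in its x, 310 in y; rim 14 mm high, 8 thick, with a brass handle arch 34 mm high on each y end. Origin: centre of the underside, on the worktop; x points to the tray's back (away from the robot), y along it to the left. Floor at z = 8 mm. A flush white stripe, 14 mm wide, runs along y at x = -45 mm; three partners stand at x about +60 mm, 95 mm apart.
- flat_tin: Flat round tin with a ring pull, 86 mm diameter, 40 mm high, in the tray's back row; loose. Its x and y axes lie along the tray's. Origin at the centre of its underside, z axis up.
- jam_jar: Glass jar of red jam with a white lid, 75 mm diameter, 112 mm high, in the tray's back row; loose. Its x and y axes lie along the tray's. Origin at the centre of its underside, z axis up.
- butter: Green and white wrapped block of butter, 73 mm wide (its x, which lies along the tray's y), 102 mm long (its y, across the tray), 37 mm high, in the tray's back row; loose. Origin at the centre of its underside, z axis up.
- tall_tin: Small upright food tin, cream and teal, 57 mm diameter, 72 mm high, a plain cylinder with flat ends (not one of those standing far back by the wall); loose on the open worktop left or right of the tray. Origin at the centre of its underside, z axis up.
- tea_light: Tea light candle in a shallow round metal cup, 38 mm diameter, 15 mm high; loose on the open worktop left or right of the tray. Origin at the centre of its underside, z axis up.
- pepper_mill: Turned brown wooden pepper mill, 170 mm high with a small knob on top; base 58 mm diameter, head 49 mm diameter between 123 and 159 mm height, widest from 130 to 142 mm (the head does not turn); loose on the open worktop left or right of the tray. Origin at the centre of its underside, z axis up.
- spice_jar: Slim spice jar with a red cap and a green label, 106 mm high; body 42 mm diameter, cap 45 mm diameter from 85 mm height up (not one of those standing far back by the wall); loose on the open worktop left or right of the tray. Origin at the centre of its underside, z axis up.
- beaker: Blue plastic beaker, 72 mm diameter, 98 mm high, standing to the left behind; a bystander not to be moved. Origin at the centre of its underside, z axis up.

How it is judged:
By the outcome, as a careful person would: the job done as asked, in the order asked, and still so for the second after the job is handed in, with the robot touching nothing.
It also fails if it takes over 109 s, if anything falls off the work surface, if the arm or the gripper's body presses on something with over 40 N, if the wrist force passes 120 N, or if a joint passes its speed limit or range.

### The arm

A 7-joint arm with a two-finger parallel gripper is mounted at the origin on a cart in front of the work surface, level with it; the furniture and walls round the work are solid. World frame = base frame: x ahead of the robot, y to its left, z up, the work surface at z = 0. Lengths are in mm, angles in rad, forces in N, time in s.
With the tool pointing down it reaches from about 350 to 900 mm from the base axis. Payload 8.1 kg.
Tool frame: the origin (TCP) lies between the finger pads; the fingertips stand 19 mm ahead of it and the grasp point (between the pads) is the TCP; z points along the fingers, y is the line along which they close (so a half turn about z gives the same grasp; the last joint's range is limited). The gripper opens to 92 mm and grips with 3 to 60 N. Pads are 19 mm wide; open, the fingers measure 130 mm over their backs; the gripper's body (75 mm by 190 mm) begins 47 mm behind the grasp point.
Start: joints at [1.197, 0.434, 0.025, 1.573, -0.012, 1.134, -0.075], TCP at [167.164, -602.243, 245.742] pointing down, gripper open.
Joint ranges: [-2.62, 2.62], [-0.44, 2.09], [-1.27, 1.32], [0.08, 2.57], [-1.32, 4.46], [0.12, 2], [-2.74, 2.74]. Speed limits (rad/s): [2.22, 2.22, 3.01, 3.01, 3.14, 3.14, 3.14].

### API

Orientations are given as a rotation vector (axis times angle).
In Python, from plant import ctrl gives the robot as it stands.
- The arm moves only by the shell command python3 -m inch 'ROWS' [FORCE]. ROWS is JSON, a list of rows, each a list of 7 numbers: the turn, a rotation vector about the tool's x, y, z in rad, then the shift along the tool's x, y, z in mm, then the closure in counts, from 0 (fully open) to 255 (shut). In form: [[ax, ay, az, tx, ty, tz, gripper], ...]. A call has 1 to 5 rows; each row shifts and turns the commanded pose from where the row before left it, along the tool's axes as they then stand; what a row does not reach is not made up. A row lasts 1/10 s, in which the tool goes at most 50 mm and 8.59 degrees, less where a joint would pass 70% of its speed; a pose out of reach is approached as far as the arm can. A call is refused whole if a number of a shift passes 50 or a number of a turn 0.15, either way. A call with a gripper value outside its range is refused whole. The fingers move at their own pace and stop on an object; FORCE is the grip in N (left out, the last holds). Time passes only in rows, so rows that do not move let the fingers close. It gives the time, the measured TCP pose, the force, the opening and the grip force at its end, in the units of the state.
- ctrl.get_obs(): the state, without advancing time (a new reading comes with each control period).
- ctrl.camera(name): name is "side" or "top" or "wrist"; returns a dict with "img" (480x640x3 uint8, blue, green, red), "intrinsics" (3x3 intrinsics, pixels), "dist_coeffs" ([k1, k2, p1, p2, k3] as OpenCV has them; the pictures are not rectified), "origin" and "orientation" of the camera in the world; the wrist camera has in their place "tool_from_camera" (4x4, takes a point from camera to tool coordinates, whose origin is the TCP and whose axes are the flange's). Camera axes: x right, y up, looking along -z (the intrinsics and any distortion apply to the point x, -y, -z); pixel columns grow to the right and rows downward; lengths in mm; the calibration is good to about 2 mm. A picture is of the moment at which its call begins: read the wrist's pose just before it. There is no depth.
- ctrl.close_job(): hands the job in; it is judged then, once.
Trained networks look in a picture, given as the dict that the camera call returned (one of the last four; its "shot" number tells which), for a name from the list of things; names that differ only in an ending like _2 or _b are one class to them, and where a whole thing is asked for, a point or a joint stands for the part that bears it (a point fixed in the world has none). Each returns a list of dicts, best first, with "score" (0 to 1); they miss things now and then, are a little off and sometimes report something else, mostly with a low value. They report only what shows in the picture. A call takes as long as a camera call.
- ctrl.trace(target, picture): "mask" (480x640 bool, what is visible of it) and "bbox" ([left, top, right, bottom] in pixels, round what is visible of it).
The state is a dict: "time_s": time; "joint_positions": joint angles; "dq": joint speeds; "joint_torque": joint torques, N m; "ee_pos": TCP position; "eef_rot": TCP orientation; "wrist_force": force on the tool from outside, world axes, zero at the start; "torque": the same for the moment, N m; "opening": opening from 0.0 (shut) to 1.0 (fully open); "gripper_force": force on a finger pad.
Only numpy, scipy, OpenCV 4.12 (cv2) and the standard library are available. Lean on these libraries where they do the work, as an engineer would, in place of code of your own. Each camera call takes 0.05 s, during which the arm holds its last target. There are 200 camera calls.

## Working session

There is one attempt and no reset: what is moved stays moved. The work goes in short steps, Python scripts to look and compute and a shell command to move; the robot and the scene stay as the last step left them, time stands still between calls to the robot, and variables do not carry over. Pictures are saved under pics/ and viewed, at most 14 in all, crops included, and the job is handed in when it is done.

```bash
ls; mkdir -p pics; cat > h.py <<'E'
import numpy as np, cv2
from scipy.spatial.transform import Rotation as R
from plant import ctrl
E
python3 - <<'E'
from h import *
o=ctrl.get_obs(); print({k:np.round(v,3).tolist() for k,v in o.items()})
for n in ("top","side"):
    c=ctrl.camera(n); cv2.imwrite(f"pics/{n}0.png",c["img"])
    print(n,{k:np.round(c[k],3).tolist() for k in c if k not in("img",)})
    for t in ["tray","flat_tin","jam_jar","butter","tall_tin","tea_light","pepper_mill","spice_jar","beaker"]:
        print(t,[(round(d["score"],2),np.round(d["bbox"]).tolist()) for d in ctrl.trace(t,c)][:3])
E
```

```text
pics
{'time_s': 0.0, 'joint_positions': [1.197, 0.435, 0.025, 1.574, -0.012, 1.134, -0.075], 'dq': [0.0, -0.0, 0.0, -0.001, -0.002, 0.002, -0.001], 'joint_torque': [0.001, -66.784, 0.986, -31.446, -0.06, 0.043, 0.0], 'ee_pos': [166.999, -601.785, 244.949], 'eef_rot': [-3.111, -0.424, 0.001], 'wrist_force': [-0.301, 0.181, -0.382], 'torque': [-0.026, 0.008, 0.0], 'gripper_force': 0.0, 'opening': 1.001}
top {'intrinsics': [[506.571, 0.0, 320.723], [0.0, 506.571, 236.321], [0.0, 0.0, 1.0]], 'dist_coeffs': [-0.146, 0.0, 0.0, 0.0, 0.0], 'origin': [380.089, -65.36, 1065.281], 'orientation': [0.093, -0.07, -1.596], 'shot': 1}
tray [(0.75, [258.0, 161.0, 422.0, 302.0])]
flat_tin [(0.79, [313.0, 177.0, 356.0, 221.0])]
jam_jar [(0.79, [359.0, 164.0, 398.0, 210.0]), (0.69, [313.0, 177.0, 356.0, 221.0])]
butter [(0.82, [265.0, 182.0, 307.0, 233.0])]
tall_tin [(0.6, [175.0, 216.0, 214.0, 246.0])]
tea_light [(0.49, [153.0, 262.0, 172.0, 279.0]), (0.3, [145.0, 178.0, 191.0, 216.0])]
pepper_mill [(0.8, [483.0, 238.0, 531.0, 274.0])]
spice_jar [(0.55, [432.0, 212.0, 462.0, 235.0])]
beaker [(0.65, [147.0, 177.0, 189.0, 218.0])]
side {'intrinsics': [[454.078, 0.0, 314.506], [0.0, 454.078, 248.634], [0.0, 0.0, 1.0]], 'dist_coeffs': [-0.018, 0.0, 0.0, 0.0, 0.0], 'origin': [26.861, 783.446, 527.142], 'orientation': [0.346, -1.436, -2.263], 'shot': 2}
tray [(0.87, [238.0, 233.0, 379.0, 311.0])]
flat_tin [(0.91, [269.0, 239.0, 309.0, 268.0])]
jam_jar [(0.9, [287.0, 203.0, 319.0, 249.0])]
butter [(0.88, [248.0, 256.0, 298.0, 287.0]), (0.39, [273.0, 239.0, 310.0, 266.0])]
tall_tin [(0.74, [223.0, 292.0, 253.0, 335.0]), (0.34, [378.0, 175.0, 403.0, 234.0])]
tea_light [(0.85, [234.0, 356.0, 258.0, 377.0])]
pepper_mill [(0.74, [376.0, 172.0, 399.0, 235.0])]
spice_jar [(0.76, [340.0, 202.0, 360.0, 240.0])]
beaker [(0.97, [169.0, 278.0, 210.0, 341.0])]
```

View pics/top0.png

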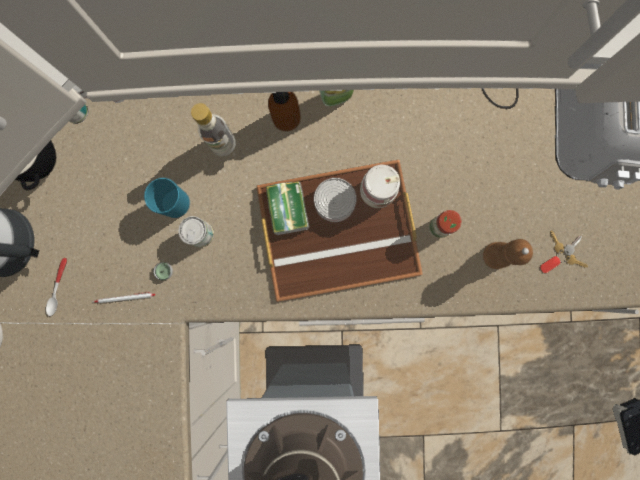

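View pics/side0.png

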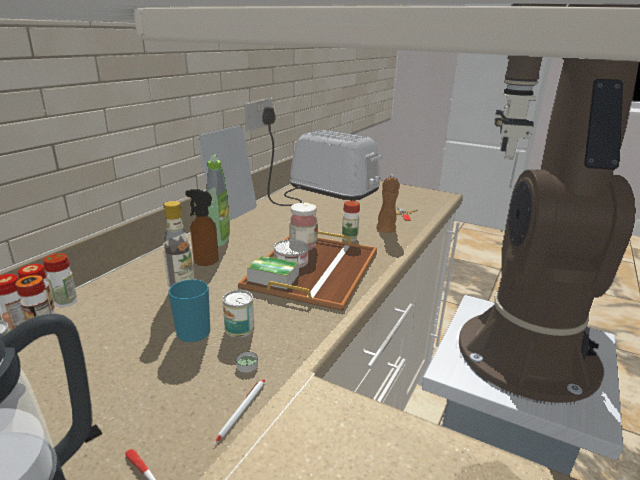

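The top view shows the tray at (258-422, 161-302) with its stripe from (275,258) to (411,238). The tall tin is at (195,232), the tea light at (163,271), the spice jar at (447,223), and the mill base near (495,256). The side view agrees. Next I fit silhouettes in both views.

```bash
cat >> h.py <<'E'
from scipy.optimize import minimize
def cyl(prof):
    a=np.linspace(0,2*np.pi,40,endpoint=False)
    return np.array([[d/2*np.cos(t),d/2*np.sin(t),z] for d,z in prof for t in a])
def box(x,y,z): return np.array([[i*x/2,j*y/2,k] for i in(-1,1) for j in(-1,1) for k in(0,z)])
S={"flat_tin":cyl([(86,0),(86,40)]),"jam_jar":cyl([(75,0),(75,112)]),"butter":box(102,73,37),
"tall_tin":cyl([(57,0),(57,72)]),"tea_light":cyl([(38,0),(38,15)]),"spice_jar":cyl([(42,0),(42,85),(45,85),(45,106)]),
"pepper_mill":cyl([(58,0),(49,130),(49,142),(40,159),(16,170)]),"beaker":cyl([(60,0),(72,98)]),"tray":box(250,310,14)}
def campose(c,obs=None):
    if "origin" in c: return np.array(c["origin"]),R.from_rotvec(c["orientation"]).as_matrix()
    T=np.array(c["tool_from_camera"]); Rt=R.from_rotvec(obs["eef_rot"]).as_matrix()
    return np.array(obs["ee_pos"])+Rt@T[:3,3], Rt@T[:3,:3]
def proj(P,c,obs=None):
    o,M=campose(c,obs); q=(np.atleast_2d(P)-o)@M*[1,-1,-1]
    return cv2.projectPoints(q,np.zeros(3),np.zeros(3),np.array(c["intrinsics"],float),np.array(c["dist_coeffs"],float))[0][:,0]
def back(uv,z,c,obs=None):
    o,M=campose(c,obs); u=cv2.undistortPoints(np.array(uv,float).reshape(-1,1,2),np.array(c["intrinsics"],float),np.array(c["dist_coeffs"],float))[:,0]
    d=np.c_[u[:,0],-u[:,1],-np.ones(len(u))]@M.T
    return o+d*((z-o[2])/d[:,2])[:,None]
def place(n,p,z0): 
    return S[n]@R.from_euler("z",p[2] if len(p)>2 else 0).as_matrix().T+[p[0],p[1],z0]
def hullm(P,c,obs=None,sc=4):
    h=cv2.convexHull((proj(P,c,obs)*sc*16).astype(np.int32)); m=np.zeros((480*sc,640*sc),np.uint8)
    cv2.fillConvexPoly(m,h,1,cv2.LINE_8,4); return cv2.resize(m.astype(np.float32),(640,480),interpolation=cv2.INTER_AREA)
def fit(n,views,p0,z0,hull=False):
    ms=[]
    for c,obs in views:
        d=ctrl.trace(n,c)
        m=d[0]["mask"].astype(np.uint8)
        if hull:
            h=cv2.convexHull(cv2.findNonZero(m)); m=cv2.fillConvexPoly(m.copy(),h,1)
        ms.append((m.astype(np.float32),c,obs))
    def cost(p):
        r=0
        for m,c,obs in ms:
            g=hullm(place(n,p,z0),c,obs); r+=1-np.minimum(m,g).sum()/np.maximum(m,g).sum()
        return r/len(ms)
    s=np.array([p0]+[list(np.array(p0)+np.eye(len(p0))[i]*([15,15,.1][i])) for i in range(len(p0))])
    r=minimize(cost,p0,method="Nelder-Mead",options=dict(initial_simplex=s,xatol=.05,fatol=1e-4,maxiter=150))
    return r.x,1-r.fun
E
cat > m0.py <<'E'
from h import *
cs=[ctrl.camera("top"),ctrl.camera("side")]
for n in S:
    z0=8 if n in("flat_tin","jam_jar","butter") else 0
    for vs in ([cs[0]],[cs[1]],cs):
        d=ctrl.trace(n,cs[0])[0]["bbox"]; p=back([(d[0]+d[2])/2,(d[1]+d[3])/2],z0+S[n][:,2].max()/2,cs[0])[0][:2]
        p0=list(p)+([.1] if n in("tray","butter") else [])
        x,f=fit(n,[(c,None) for c in vs],p0,z0,n=="tray"); print(n,[c["shot"] for c in vs],np.round(x,3),round(f,3))
g=cs[0]["img"].astype(int); m=((g.min(2)>170)).astype(np.uint8); m[:236]=0;m[266:]=0;m[:,:276]=0;m[:,408:]=0
uv=cv2.findNonZero(m)[:,0]; P=back(uv,8,cs[0]); v=cv2.fitLine(P[:,:2].astype(np.float32),cv2.DIST_HUBER,0,.01,.01).ravel(); print("stripe",len(uv),v, np.arctan2(v[1],v[0])-np.pi/2,np.ptp(P,axis=0))
E
python3 m0.py
```

```text
flat_tin [3] [562.351 -82.463] 0.967
flat_tin [4] [561.577 -83.627] 0.792
flat_tin [3, 4] [561.657 -82.705] 0.876
jam_jar [3] [ 577.429 -170.718] 0.874
jam_jar [4] [ 587.168 -183.822] 0.776
jam_jar [3, 4] [ 578.46  -171.151] 0.818
butter [3] [5.49697e+02 1.61520e+01 1.67000e-01] 0.943
butter [4] [5.49578e+02 1.60020e+01 1.80000e-01] 0.849
butter [3, 4] [5.49417e+02 1.62950e+01 1.72000e-01] 0.896
tall_tin [3] [502.355 204.561] 0.928
tall_tin [4] [501.38 208.34] 0.964
tall_tin [3, 4] [502.565 206.11 ] 0.933
tea_light [3] [425.413 286.608] 0.898
tea_light [4] [424.039 287.412] 0.908
tea_light [3, 4] [425.13  286.615] 0.899Traceback (most recent call last):
  File "m0.py", line 6, in <module>
    d=ctrl.trace(n,cs[0])[0]["bbox"]; p=back([(d[0]+d[2])/2,(d[1]+d[3])/2],z0+S[n][:,2].max()/2,cs[0])[0][:2]
      ~~~~~~~~~~~~~~~~~~~^^^
IndexError: list index out of range
```

```bash
sed -i 's/^for n in S:/for n in ["pepper_mill","beaker","tray","spice_jar"]:/; s/^    for vs in/    while not ctrl.trace(n,cs[0]): cs[0]=ctrl.camera("top")\n    while not ctrl.trace(n,cs[1]): cs[1]=ctrl.camera("side")\n    for vs in/' m0.py; timeout 100 python3 m0.py
```

```text
pepper_mill [5] [ 436.775 -421.859] 0.847
pepper_mill [6] [ 436.066 -421.731] 0.838
pepper_mill [5, 6] [ 436.74  -421.273] 0.842
beaker [5] [570.26  259.194] 0.971
beaker [6] [569.082 263.382] 0.961
beaker [5, 6] [570.73  260.238] 0.947
tray [5] [ 5.0244e+02 -8.8542e+01  1.5500e-01] 0.977
tray [6] [ 5.00275e+02 -8.64270e+01  1.52000e-01] 0.923
tray [5, 6] [ 5.01435e+02 -8.76560e+01  1.54000e-01] 0.948
spice_jar [5] [ 502.248 -301.546] 0.936
spice_jar [6] [ 502.973 -301.048] 0.859
spice_jar [5, 6] [ 502.53  -301.618] 0.894
stripe 733 [ 1.5807170e-01 -9.8742765e-01  4.5730328e+02 -8.1229378e+01] -2.9828553 [ 50.23121404 259.37025696   0.        ]
```

```bash
cat >> h.py <<'E'
def go(*wps,step=35):
    """waypoints (x,y,z,psi): print row plan in tool axes"""
    o=ctrl.get_obs(); p=np.array(o["ee_pos"]); M=R.from_rotvec(o["eef_rot"]).as_matrix(); psi=np.arctan2(M[1,0],M[0,0])
    print("at",np.round(p,1),"psi",round(psi,3),"tilt",np.round(M[:2,2],4),"t",o["time_s"],"q",np.round(o["joint_positions"],2))
    for x,y,z,a in wps:
        dz=-(a-psi); dz=(dz+np.pi)%(2*np.pi)-np.pi; n=int(np.ceil(abs(dz)/.14-.05))
        X=np.array([[np.cos(a),np.sin(a),0],[np.sin(a),-np.cos(a),0],[0,0,-1]])
        d=X@(np.array([x,y,z])-p); k=max(1,int(np.ceil(np.linalg.norm(d)/step)))
        print("turn az %.3f: %d rows of %.4f"%(dz,n,dz/max(n,1)),"| shift",np.round(d,1),k,"rows of",np.round(d/k,2))
        p=np.array([x,y,z],float); psi=a
E
python3 - <<'E'
from h import *
c=ctrl.camera("top"); s=ctrl.camera("side")
ot,M=campose(c); os_,Ms=campose(s)
for v in (50,88):
  A=back([[150,v],[500,v-2]],500,c)-ot; n1=np.cross(*A)
  for vs in ((10,8),(40,38)):
    B=back([[145,vs[0]],[500,vs[1]]],300,s)-os_; n2=np.cross(*B); d=np.cross(n1,n2); d/=np.linalg.norm(d)
    P=np.linalg.lstsq(np.array([n1/np.linalg.norm(n1),n2/np.linalg.norm(n2),[0,1,0]]),np.array([n1@ot/np.linalg.norm(n1),n2@os_/np.linalg.norm(n2),0]),rcond=None)[0]; print(v,vs,d.round(2),P.round())
go((430,-330,245,-.3),(540,0,245,-.3),(425,250,200,-.3))
E
```

```text
50 (10, 8) [-0.05 -1.    0.05] [637.  -0. 565.]
50 (40, 38) [-0.03 -1.    0.  ] [664.   0. 512.]
88 (10, 8) [-0.05 -1.    0.05] [593.  -0. 566.]
88 (40, 38) [-0.03 -1.    0.  ] [615.   0. 513.]
at [ 167.2 -602.2  245.8] psi 0.271 tilt [ 0.0001 -0.0001] t 4.9 q [ 1.2   0.43  0.02  1.57 -0.01  1.13 -0.08]
turn az 0.571: 5 rows of 0.1141 | shift [ 170.6 -337.8    0.8] 11 rows of [ 15.51 -30.71   0.07]
turn az 0.000: 0 rows of 0.0000 | shift [   7.6 -347.8    0. ] 10 rows of [  0.76 -34.78   0.  ]
turn az 0.000: 0 rows of 0.0000 | shift [-183.7 -204.8   45. ] 8 rows of [-22.97 -25.61   5.62]
```

```bash
python3 -m inch '[[0,0,0.114,0,0,0,0],[0,0,0.114,0,0,0,0],[0,0,0.114,0,0,0,0],[0,0,0.114,0,0,0,0],[0,0,0.115,0,0,0,0]]'
python3 -m inch '[[0,0,0,15.5,-30.7,0,0],[0,0,0,15.5,-30.7,0,0],[0,0,0,15.5,-30.7,0,0],[0,0,0,15.5,-30.7,0,0],[0,0,0,15.5,-30.7,0,0]]'
python3 -m inch '[[0,0,0,15.5,-30.7,0,0],[0,0,0,15.5,-30.7,0,0],[0,0,0,15.5,-30.7,0,0],[0,0,0,15.5,-30.7,0,0],[0,0,0,15.5,-30.7,0,0]]'
python3 -c "
from h import *
go((460,-60,225,-.3),(425,250,180,-.3))"
```

```text
time_s: 5.4
ee_pos: [167.2, -602.3, 245.7]
eef_rot: [3.105, -0.477, 0.0]
wrist_force: [0.2, 0.1, -0.5]
opening: 1.003
gripper_force: 0.0
time_s: 5.9
ee_pos: [287.5, -477.5, 245.9]
eef_rot: [3.106, -0.47, 0.0]
wrist_force: [0.4, 0.2, -0.0]
opening: 0.999
gripper_force: 0.0
time_s: 6.4
ee_pos: [406.9, -353.7, 246.0]
eef_rot: [3.106, -0.47, 0.001]
wrist_force: [0.1, -0.5, -0.5]
opening: 0.998
gripper_force: 0.0
at [ 406.9 -353.7  246. ] psi -0.3 tilt [ 0.0003 -0.0003] t 6.4 q [ 0.6   0.3   0.03  1.78 -0.01  1.06 -1.25]
turn az -0.000: 0 rows of -0.0003 | shift [ -36.1 -296.3   21. ] 9 rows of [ -4.01 -32.92   2.33]
turn az 0.000: 0 rows of 0.0000 | shift [-125.  -285.8   45. ] 10 rows of [-12.5  -28.58   4.5 ]
```

```bash
python3 -m inch '[[0,0,0,-4,-33,0,0],[0,0,0,-4,-33,0,0],[0,0,0,-4,-33,0,0],[0,0,0,-4,-33,0,0],[0,0,0,-4,-33,0,0]]'
python3 -m inch '[[0,0,0,-4,-33,0,0],[0,0,0,-4,-33,0,0],[0,0,0,-4,-33,0,0],[0,0,0,-4,-33,0,0],[0,0,0,0,0,0,0]]'
python3 -c "
from h import *
o=ctrl.get_obs();c=ctrl.camera('wrist');cv2.imwrite('pics/w1.png',c['img']);import pickle;pickle.dump((c,o),open('w1.pkl','wb'))
print(c['tool_from_camera'],c['intrinsics'],c['dist_coeffs'])
go((425,250,180,-.3))"
```

```text
time_s: 6.9
ee_pos: [435.9, -190.0, 245.9]
eef_rot: [3.106, -0.47, 0.001]
wrist_force: [1.3, -0.9, 0.0]
opening: 1.004
gripper_force: 0.0
time_s: 7.4
ee_pos: [460.3, -55.7, 246.0]
eef_rot: [-3.106, 0.459, -0.001]
wrist_force: [-0.4, -0.6, -1.3]
opening: 1.004
gripper_force: 0.0
[[ 1.24823305e-03  9.51715382e-01  3.06979271e-01  8.41487700e+01]
 [ 9.99998986e-01 -1.39862042e-03  2.69910014e-04 -3.26968344e-01]
 [ 6.86224988e-04  3.06978623e-01 -9.51716163e-01 -1.38620622e+02]
 [ 0.00000000e+00  0.00000000e+00  0.00000000e+00  1.00000000e+00]] [[352.18248692   0.         314.43093279]
 [  0.         352.18248692 244.98196611]
 [  0.           0.           1.        ]] [-0.04129796  0.          0.          0.          0.        ]
at [459.9 -58.3 245.9] psi -0.296 tilt [0.0005 0.0005] t 7.45 q [ 0.16  0.18 -0.17  1.94  0.04  1.02 -1.89]
turn az 0.004: 0 rows of 0.0041 | shift [-124.4 -284.2   65.9] 10 rows of [-12.44 -28.42   6.59]
```

View pics/w1.png

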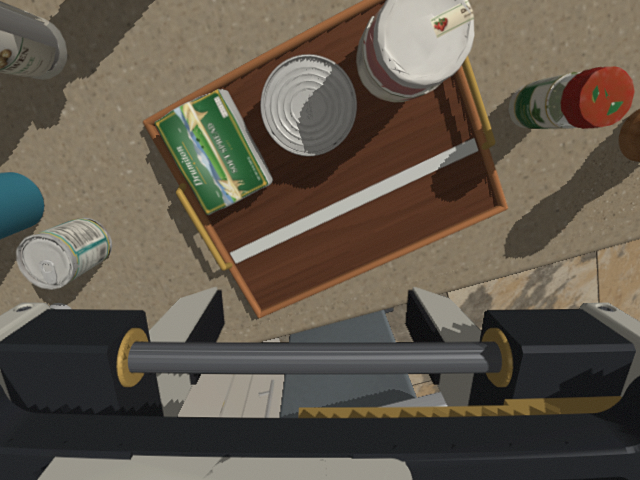

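The wrist view shows the stripe from (232,255) to (478,145), the flat tin at (308,105), the butter at (213,152), the jam jar at (418,45) and the tall tin at (63,253). I fit these next.

```bash
cat > m1.py <<'E'
from h import *
import pickle
c,o=pickle.load(open('w1.pkl','rb')); V=[(c,o)]
for n,p0,z in (("flat_tin",[562,-82.5],8),("jam_jar",[578,-171],8),("butter",[549.7,16.1,.16],8),("tall_tin",[502,205],0),("spice_jar",[502,-301.5],0)):
    try: x,f=fit(n,V,p0,z); print(n,x.round(3),round(f,3))
    except IndexError: print(n,"none")
g=c["img"].astype(int); m=((g.min(2)>120)&(np.ptp(g,axis=2)<40)).astype(np.uint8)
k=np.zeros_like(m); cv2.line(k,(232,255),(476,146),1,22); m&=k
L,lab,st,_=cv2.connectedComponentsWithStats(m); i=1+np.argmax(st[1:,4]); uv=cv2.findNonZero((lab==i).astype(np.uint8))[:,0]
P=back(uv,8,c,o)[:,:2]; v=cv2.fitLine(P.astype(np.float32),cv2.DIST_HUBER,0,.01,.01).ravel(); d=v[:2]*np.sign(v[1])
s=(P-v[2:])@d; w=(P-v[2:])@[-d[1],d[0]]; print("stripe",len(uv),v[2:],"yaw",np.arctan2(-d[0],d[1]),"len",s.min(),s.max(),"w",np.percentile(w,[1,99]))
E
python3 m1.py
```

```text
flat_tin [563.434 -80.249] 0.987
jam_jar [ 583.644 -170.877] 0.907
butter none
tall_tin [503.294 208.14 ] 0.973
spice_jar [ 504.345 -298.277] 0.957
stripe 3055 [458.4973  -83.61479] yaw 0.1617486 len -133.90837222759487 135.21572036269703 w [-6.94103127  7.3844953 ]
```

```bash
python3 -m inch '[[0,0,0,-12,-28,6,100],[0,0,0,-12,-28,6,100],[0,0,0,-12,-28,6,100],[0,0,0,-12,-28,6,100],[0,0,0,-12,-28,6,100]]'
python3 -m inch '[[0,0,0,-12,-28,6,60],[0,0,0,-12,-28,6,60],[0,0,0,-12,-28,6,60],[0,0,0,0,0,0,60],[0,0,0,0,0,0,60]]'
cat > m2.py <<'E'
from h import *
import pickle,sys
o=ctrl.get_obs();c=ctrl.camera('wrist');cv2.imwrite(f'pics/{sys.argv[1]}.png',c['img']);pickle.dump((c,o),open(f'{sys.argv[1]}.pkl','wb'))
V=[(c,o)]
for a in sys.argv[2:]:
    n,x,y,z,*w=a.split(",")
    p0=[float(x),float(y)]+[float(i) for i in w]
    try: r,f=fit(n,V,p0,float(z)); print(n,r.round(3),round(f,3))
    except IndexError: print(n,"none")
E
python3 m2.py w2 tea_light,425,287,0 tall_tin,503,206,0
python3 -c "
from h import *
go((425,287,21,-.3))"
```

```text
time_s: 8.2
ee_pos: [443.6, 91.1, 215.6]
eef_rot: [3.106, -0.473, 0.001]
wrist_force: [0.6, -0.4, -0.5]
opening: 0.631
gripper_force: 0.0
time_s: 8.7
ee_pos: [434.1, 181.5, 197.5]
eef_rot: [3.106, -0.469, -0.001]
wrist_force: [0.2, -0.7, -0.5]
opening: 0.767
gripper_force: 0.0
tea_light [424.635 289.007] 0.936
tall_tin [503.43  208.216] 0.98
at [434.5 180.4 197.8] psi -0.303 tilt [ 0.0002 -0.0006] t 8.85 q [-0.24  0.26 -0.33  1.98  0.11  0.92 -2.49]
turn az -0.003: 0 rows of -0.0027 | shift [-40.6 -99.1 176.8] 6 rows of [ -6.77 -16.51  29.46]
```

View pics/w2.png

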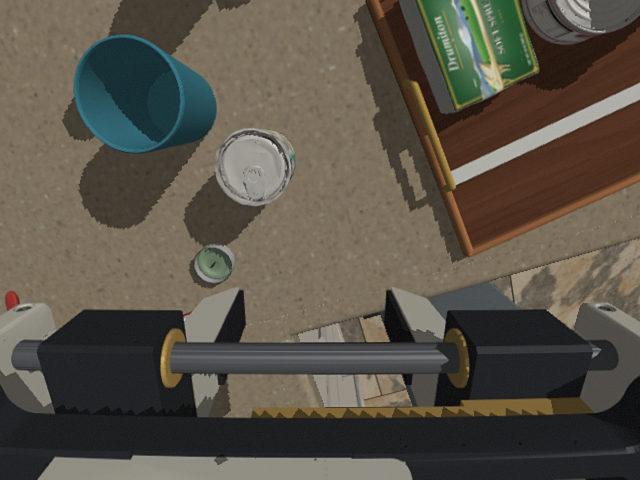

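The wrist view shows the tea light at (215,264), the tall tin at (255,168) and the beaker at (145,95). The last joint is near its limit, so I turn the tool to psi ≈ 2.1 before descending.

```bash
for i in 1 2 3; do python3 -m inch '[[0,0,-0.141,0,0,0,60],[0,0,-0.141,0,0,0,60],[0,0,-0.141,0,0,0,60],[0,0,-0.141,0,0,0,60],[0,0,-0.141,0,0,0,60]]' >/dev/null; done
python3 -m inch '[[0,0,-0.141,0,0,0,60],[0,0,-0.141,0,0,0,60],[0,0,0,0,0,0,60]]' | grep time
python3 -c "
from h import *
go((425,288,60,2.1),(425,288,21,2.1),step=30)"
```

```text
time_s: 10.65
at [434.5 180.6 197.7] psi 2.097 tilt [ 0.     -0.0005] t 10.65 q [ 0.14  0.35 -0.81  1.95  0.31  0.97 -0.29]
turn az -0.003: 0 rows of -0.0033 | shift [ 97.5  46.1 137.7] 6 rows of [16.25  7.68 22.95]
turn az 0.000: 0 rows of 0.0000 | shift [ 0.  0. 39.] 2 rows of [ 0.   0.  19.5]
```

```bash
python3 -m inch '[[0,0,0,20,9,10,60],[0,0,0,20,9,20,60],[0,0,0,20,9,25,60],[0,0,0,20,9,25,60],[0,0,0,17.5,10,25,60]]'|grep -E 'ee_pos'
python3 -m inch '[[0,0,0,0,0,32,60],[0,0,0,0,0,0,60],[0,0,0,0,0,0,60]]'|grep -E 'ee_pos|time|wrist'
python3 m2.py w3 tea_light,425,288,0
python3 -c "
from h import *
go((425,288,21,2.1),step=30)"
```

```text
ee_pos: [425.2, 289.5, 91.8]
time_s: 11.45
ee_pos: [424.9, 288.5, 60.9]
wrist_force: [0.2, 0.9, 0.6]
tea_light [425.865 288.962] 0.975
at [425.8 289.2  62.2] psi 2.094 tilt [0.0017 0.0006] t 11.55 q [-0.21  0.59 -0.67  1.99  0.54  0.74 -0.69]
turn az -0.006: 0 rows of -0.0058 | shift [-0.6 -1.3 41.2] 2 rows of [-0.3  -0.65 20.58]
```

```bash
python3 -m inch '[[0,0,0,0,0,20,60],[0,0,0,0,0,19,60],[0,0,0,0,0,0,60]]'|grep -E 'ee_pos|wrist'
python3 -m inch '[[0,0,0,0,0,0,255],[0,0,0,0,0,0,255],[0,0,0,0,0,0,255],[0,0,0,0,0,0,255],[0,0,0,0,0,0,255]]' 12
python3 -m inch '[[0,0,0,0,0,-20,255],[0,0,0,0,0,-30,255],[0,0,0,0,0,-30,255],[0,0,0,0,0,-30,255],[0,0,0,0,0,0,255]]'
python3 -c "
from h import *
go((430,150,130,2.1),(420,-60,130,1.73))"
```

```text
ee_pos: [425.1, 288.2, 21.5]
wrist_force: [-0.5, 0.0, 0.5]
time_s: 12.35
ee_pos: [425.1, 289.4, 22.1]
eef_rot: [1.568, 2.722, 0.001]
wrist_force: [0.3, -0.1, 3.9]
opening: 0.398
gripper_force: 12.0
time_s: 12.85
ee_pos: [426.3, 291.1, 135.3]
eef_rot: [1.566, 2.72, 0.008]
wrist_force: [1.1, 0.7, -1.2]
opening: 0.397
gripper_force: 12.0
at [426.3 291.1 135.3] psi 2.097 tilt [0.0048 0.0035] t 12.85 q [-0.15  0.5  -0.75  1.93  0.44  0.88 -0.6 ]
turn az -0.003: 0 rows of -0.0033 | shift [-123.6  -68.     5.3] 5 rows of [-24.73 -13.6    1.06]
turn az 0.370: 3 rows of 0.1233 | shift [-205.8  -43.2    0. ] 7 rows of [-29.39  -6.17   0.  ]
```

```bash
python3 -m inch '[[0,0,0,-24.7,-13.6,0,255],[0,0,0,-24.7,-13.6,0,255],[0,0,0,-24.7,-13.6,0,255],[0,0,0,-24.7,-13.6,0,255],[0,0,0,-24.7,-13.6,0,255]]'|grep -E 'ee_pos'
python3 -m inch '[[0,0,0.123,0,0,0,255],[0,0,0.123,0,0,0,255],[0,0,0.124,0,0,0,255]]'|grep -E 'ee_pos'
python3 -m inch '[[0,0,0,-28,-6,-2,255],[0,0,0,-28,-6,-2,255],[0,0,0,-28,-6,-2,255],[0,0,0,-28,-6,-2,255],[0,0,0,-28,-6,-2,255]]'|grep -E 'ee_pos'
python3 -m inch '[[0,0,0,-28,0,-2,255],[0,0,0,-28,0,-2,255],[0,0,0,-28,0,-2,255],[0,0,0,-28,0,-2,255],[0,0,0,0,0,0,255]]'|grep -E 'ee_pos|time'
python3 m2.py w4 flat_tin,562.9,-81.3,8 butter,549,15,8,.16
python3 -c "
from h import *
go((460.4,-97.8,60,1.73))"
```

```text
ee_pos: [427.6, 147.0, 131.1]
ee_pos: [427.8, 147.7, 131.2]
ee_pos: [419.6, 4.2, 141.3]
time_s: 14.65
ee_pos: [437.5, -109.1, 149.2]
flat_tin [564.058 -79.76 ] 0.985
butter [5.49356e+02 1.84700e+01 1.64000e-01] 0.914
at [ 437.1 -104.7  149.3] psi 1.727 tilt [-0.0008  0.0005] t 14.8 q [ 0.64  0.35 -0.64  2.06  0.28  0.82 -0.02]
turn az -0.003: 0 rows of -0.0032 | shift [ 3.1 24.1 89.3] 3 rows of [ 1.05  8.02 29.76]
```

View pics/w4.png

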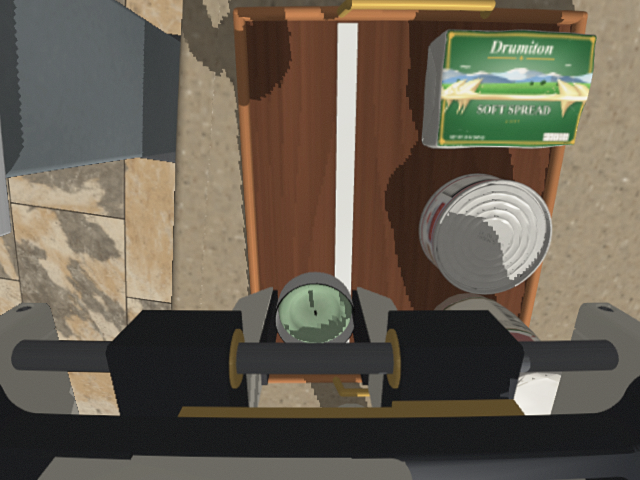

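```bash
cat > st.py <<'E'
from h import *
def stripe(c,o,a,b,wd):
    g=c["img"].astype(int); m=((g.min(2)>120)&(np.ptp(g,axis=2)<40)).astype(np.uint8)
    k=np.zeros_like(m); cv2.line(k,a,b,1,wd); m&=k
    L,lab,st,_=cv2.connectedComponentsWithStats(m); i=1+np.argmax(st[1:,4]); uv=cv2.findNonZero((lab==i).astype(np.uint8))[:,0]
    P=back(uv,8,c,o)[:,:2]; v=cv2.fitLine(P.astype(np.float32),cv2.DIST_HUBER,0,.01,.01).ravel(); d=v[:2]*np.sign(v[1])
    s=(P-v[2:])@d; w=(P-v[2:])@[-d[1],d[0]]; print("stripe x at y=-82: %.2f"%(v[2]+d[0]/d[1]*(-82-v[3])),"yaw",np.arctan2(-d[0],d[1]),"s",np.ptp(s),"w",np.percentile(w,[1,99]))
E
python3 -c "
from st import *
import pickle
c,o=pickle.load(open('w4.pkl','rb')); stripe(c,o,(347,28),(343,280),40)
P=back([(446,30),(596,36),(583,145),(437,147)],45,c,o); print(P.round(1),P.mean(0))
c,o=pickle.load(open('w1.pkl','rb')); stripe(c,o,(232,255),(476,146),22)
P=back([(222,90),(271,184),(213,211),(159,122)],45,c,o); print(P.round(1),P.mean(0))
go((460.4,-97.8,60,1.73))"
```

```text
stripe x at y=-82: 458.56 yaw 0.16055079 s 209.19235186593198 w [-7.0404741   7.13661548]
[[496.6  46.2  45. ]
 [592.2  60.2  45. ]
 [607.4  -5.3  45. ]
 [508.2 -23.2  45. ]] [551.08832218  19.48607703  45.        ]
stripe x at y=-82: 458.23 yaw 0.1617486 s 269.12409259029187 w [-6.94103127  7.3844953 ]
[[600.  -10.3  45. ]
 [507.3 -25.3  45. ]
 [498.8  38.2  45. ]
 [591.8  55.5  45. ]] [549.47393853  14.49572083  45.        ]
at [ 437.1 -104.7  149.3] psi 1.727 tilt [-0.0008  0.0005] t 14.8 q [ 0.64  0.35 -0.64  2.06  0.28  0.82 -0.02]
turn az -0.003: 0 rows of -0.0032 | shift [ 3.1 24.1 89.3] 3 rows of [ 1.05  8.02 29.76]
```

```bash
python3 -m inch '[[0,0,0,2,12,30,255],[0,0,0,2,12.5,30,255],[0,0,0,0,0,29,255],[0,0,0,0,0,0,255],[0,0,0,0,0,0,255]]'|grep -E 'ee_pos|time|opening'
python3 -c "
from h import *
go((460.8,-96.7,30,1.73))"
```

```text
time_s: 15.3
ee_pos: [460.6, -96.3, 60.9]
opening: 0.397
at [460.6 -96.3  60.9] psi 1.729 tilt [-0.0016  0.0006] t 15.3 q [ 0.51  0.51 -0.55  2.1   0.44  0.64 -0.18]
turn az -0.001: 0 rows of -0.0013 | shift [-0.4  0.1 30.9] 1 rows of [-0.42  0.11 30.86]
```

```bash
python3 -m inch '[[0,0,0,0,0,15,255],[0,0,0,0,0,11,255],[0,0,0,0,0,4,255],[0,0,0,0,0,0,255]]'|grep -E 'ee_pos|wrist'
python3 -m inch '[[0,0,0,0,0,0,90],[0,0,0,0,0,0,90],[0,0,0,0,0,0,90]]'|grep -E 'ee_pos|wrist|opening'
python3 -m inch '[[0,0,0,0,0,-20,90],[0,0,0,0,0,-30,90],[0,0,0,0,0,-35,90],[0,0,0,0,0,-20,90],[0,0,0,0,0,0,90]]'|grep -E 'ee_pos|wrist|opening'
python3 m2.py w5 tea_light,460.8,-96.7,8
python3 -c "
from h import *
go((430,130,150,1.73),(503,208,120,1.1))"
```

```text
ee_pos: [461.0, -97.5, 30.9]
wrist_force: [-0.7, 0.6, -1.0]
ee_pos: [461.4, -97.6, 31.1]
wrist_force: [0.8, 0.5, 0.2]
opening: 0.608
ee_pos: [462.9, -97.6, 138.5]
wrist_force: [0.8, -0.8, -1.1]
opening: 0.646
tea_light [462.501 -97.671] 0.967
at [461.2 -97.8 135.9] psi 1.726 tilt [ 0.0008 -0.0006] t 16.6 q [ 0.59  0.4  -0.63  2.03  0.32  0.81 -0.07]
turn az -0.004: 0 rows of -0.0037 | shift [229.8   5.3 -14.1] 7 rows of [32.83  0.76 -2.02]
turn az 0.630: 5 rows of 0.1260 | shift [102.6  29.7  30. ] 4 rows of [25.66  7.42  7.5 ]
```

```bash
python3 -m inch '[[0,0,0,33,0,-3,50],[0,0,0,33,0,-3,50],[0,0,0,33,0,-3,50],[0,0,0,33,0,-3,50],[0,0,0,33,0,-3,30]]'|grep -E 'ee_pos'
python3 -m inch '[[0,0,0,33,0,0,30],[0,0,0,33,0,0,30],[0,0,0.138,0,0,0,30],[0,0,0.138,0,0,0,30],[0,0,0.138,0,0,0,30]]'|grep -E 'ee_pos'
python3 -m inch '[[0,0,0.138,0,0,0,30],[0,0,0.138,0,0,0,30],[0,0,0.136,0,0,0,30],[0,0,0,0,0,0,30],[0,0,0,0,0,0,30]]'|grep -E 'ee_pos|opening|time'
python3 m2.py w6 tall_tin,503,208,0
python3 -c "
from h import *
go((503.2,208,110,.9),(503.2,208,51,.9))"
```

```text
ee_pos: [434.4, 66.5, 149.7]
ee_pos: [424.4, 130.7, 149.4]
time_s: 18.1
ee_pos: [424.7, 130.6, 149.9]
opening: 0.882
tall_tin [503.614 208.077] 0.964
at [425.  130.6 150.3] psi 0.904 tilt [-0.0009 -0.0003] t 18.2 q [ 0.01  0.31 -0.52  2.08  0.21  0.8  -1.31]
turn az 0.004: 0 rows of 0.0040 | shift [109.2  13.2  40.3] 4 rows of [27.3   3.29 10.07]
turn az 0.000: 0 rows of 0.0000 | shift [ 0.  0. 59.] 2 rows of [ 0.   0.  29.5]
```

```bash
python3 -m inch '[[0,0,0,27,3.3,5,30],[0,0,0,27,3.3,5,30],[0,0,0,27.3,3.3,10,30],[0,0,0,28,3.3,20,30],[0,0,0,0,0,0,30]]'|grep -E 'ee_pos'
python3 -m inch '[[0,0,0,0,0,25,30],[0,0,0,0,0,24,30],[0,0,0,0,0,10,30],[0,0,0,0,0,0,30]]'|grep -E 'ee_pos|wrist'
python3 -m inch '[[0,0,0,0,0,0,255],[0,0,0,0,0,0,255],[0,0,0,0,0,0,255],[0,0,0,0,0,0,255],[0,0,0,0,0,0,255]]' 25 |grep -vE 'rot'
python3 -c "
from h import *
go((420,120,165,.9))"
```

```text
ee_pos: [504.5, 210.4, 108.4]
ee_pos: [502.5, 207.4, 50.7]
wrist_force: [0.2, 0.4, -0.3]
time_s: 19.6
ee_pos: [504.0, 208.4, 52.5]
wrist_force: [-1.5, -0.3, 7.3]
opening: 0.62
gripper_force: 25.0
at [504.  208.4  52.5] psi 0.901 tilt [0.0013 0.0003] t 19.6 q [-0.18  0.59 -0.43  1.94  0.37  0.69 -1.5 ]
turn az 0.001: 0 rows of 0.0007 | shift [-121.4  -10.8 -112.5] 5 rows of [-24.29  -2.17 -22.49]
```

```bash
python3 -m inch '[[0,0,0,0,0,-20,255],[0,0,0,0,0,-30,255],[0,0,0,0,0,-30,255],[0,0,0,0,0,-30,255],[0,0,0,0,0,0,255]]'|grep -E 'ee_pos|opening'
python3 -m inch '[[0,0,-0.138,0,0,0,255],[0,0,-0.138,0,0,0,255],[0,0,-0.138,0,0,0,255],[0,0,-0.138,0,0,0,255],[0,0,-0.138,0,0,0,255]]'|grep -E 'ee_pos|opening'
python3 -m inch '[[0,0,-0.138,0,0,0,255],[0,0,0,0,0,0,255]]'|grep -E 'ee_pos|opening'
python3 -c "
from h import *
go((555,-40,160,1.731),(563.8,-80,130,1.731))"
```

```text
ee_pos: [505.3, 209.5, 165.6]
opening: 0.619
ee_pos: [502.9, 207.7, 160.7]
opening: 0.621
ee_pos: [503.0, 207.7, 160.6]
opening: 0.62
at [503.  207.7 160.6] psi 1.731 tilt [-0.0017 -0.0004] t 20.8 q [ 0.02  0.49 -0.7   1.83  0.38  0.96 -0.69]
turn az -0.000: 0 rows of -0.0002 | shift [-252.8   11.9    0.6] 8 rows of [-31.6    1.48   0.08]
turn az 0.000: 0 rows of 0.0000 | shift [-40.9   2.3  30. ] 2 rows of [-20.45   1.15  15.  ]
```

```bash
python3 -m inch '[[0,0,0,-31,1.5,0,255],[0,0,0,-31,1.5,0,255],[0,0,0,-31,1.5,0,255],[0,0,0,-31,1.5,0,255],[0,0,0,-31,1.5,0,255]]'|grep -E 'ee_pos'
python3 -m inch '[[0,0,0,-31,1.5,0,255],[0,0,0,-31,1.5,0,255],[0,0,0,-31,1.5,0,255],[0,0,0,0,0,0,255],[0,0,0,0,0,0,255]]'|grep -E 'ee_pos'
python3 m2.py w7 flat_tin,563.8,-80,8
python3 -c "
from h import *
go((563.8,-80,130,1.731))"
```

```text
ee_pos: [535.1, 54.9, 161.2]
ee_pos: [552.8, -36.3, 160.1]
flat_tin [586.207 -84.177] 0.021
at [552.7 -34.8 160.3] psi 1.726 tilt [-0.0033  0.0003] t 21.9 q [ 0.45  0.5  -0.67  1.81  0.37  0.96 -0.22]
turn az -0.005: 0 rows of -0.0048 | shift [-46.4   3.8  30.3] 2 rows of [-23.21   1.88  15.17]
```

View pics/w7.png

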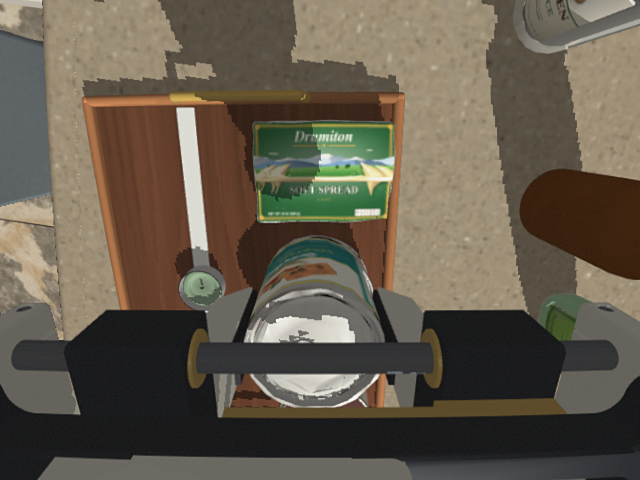

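```bash
python3 -c "
from h import *
import pickle
c=ctrl.camera('top'); cv2.imwrite('pics/t1.png',cv2.resize(c['img'][60:330,120:520],(800,540)))
for z in (0,100,200): print(back([(287,131),(337,107),(320,107),(355,107)],z,c).round().tolist())
c,o=pickle.load(open('w7.pkl','rb')); P=back([(254,122),(396,124),(388,217),(259,221)],45,c,o); print(P.round(1),P.mean(0))
print(back([(520,215),(545,330)],120,c,o))
"
```

```text
[[724.0, 16.0, 0.0], [775.0, -94.0, 0.0], [776.0, -57.0, 0.0], [774.0, -134.0, 0.0]]
[[692.0, 9.0, 100.0], [738.0, -92.0, 100.0], [739.0, -58.0, 100.0], [737.0, -127.0, 100.0]]
[[659.0, 1.0, 200.0], [701.0, -89.0, 200.0], [702.0, -59.0, 200.0], [700.0, -121.0, 200.0]]
[[498.6  46.8  45. ]
 [594.9  60.4  45. ]
 [603.3  -4.4  45. ]
 [509.5 -22.1  45. ]] [551.55639634  20.16519218  45.        ]
[[653.68886413  22.4051918  120.        ]
 [691.73516572 -41.58968905 120.        ]]
```

View pics/t1.png

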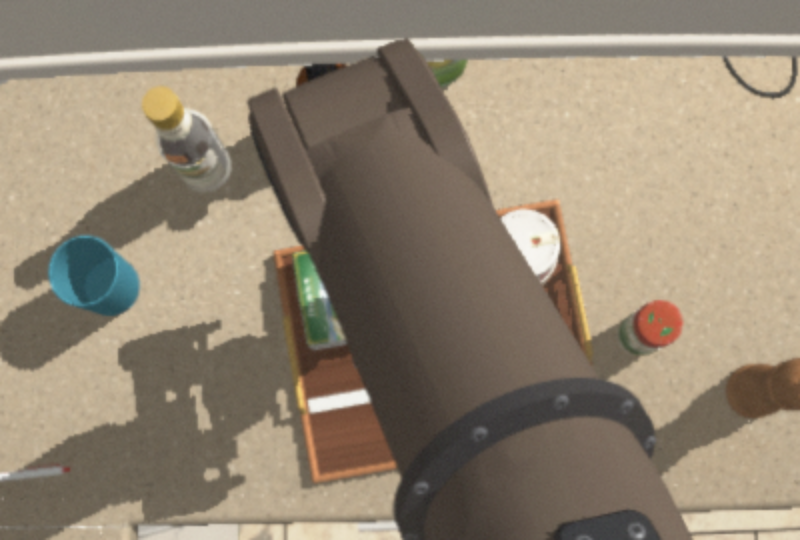

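```bash
python3 -c "
from h import *
c=ctrl.camera('side'); cv2.imwrite('pics/s1.png',c['img'])"
```

```text
(no output)
```

View pics/s1.png

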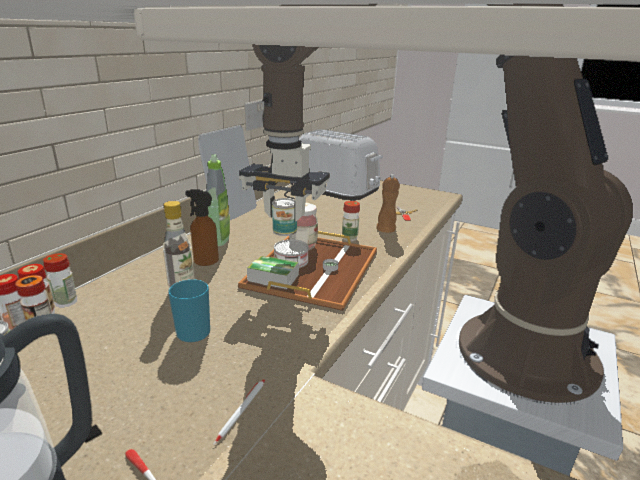

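```bash
python3 -m inch '[[0,0,0,0,0,15,255],[0,0,0,-6,1,22,255],[0,0,0,-20,1,8,255],[0,0,0,-19,1.8,0,255],[0,0,0,0,0,0,255]]'|grep -E 'ee_pos'
python3 -m inch '[[0,0,0,0,0,0,255],[0,0,0,0,0,0,255],[0,0,0,0,0,0,255]]'|grep -E 'ee_pos'
python3 -c "
from h import *
go((563.8,-80,100,1.731))"
```

```text
ee_pos: [566.7, -82.5, 116.5]
ee_pos: [565.5, -77.9, 117.1]
at [565.5 -77.9 117.1] psi 1.73 tilt [0.0008 0.0002] t 22.8 q [ 0.49  0.57 -0.63  1.81  0.42  0.89 -0.18]
turn az -0.001: 0 rows of -0.0011 | shift [-1.8 -2.  17.1] 1 rows of [-1.81 -1.99 17.1 ]
```

```bash
python3 -m inch '[[0,0,0,-1,-1.5,5,255],[0,0,0,0,0,5,255],[0,0,0,0,0,3,255],[0,0,0,0,0,0,255]]'|grep -E 'ee_pos|wrist'
python3 -m inch '[[0,0,0,0,0,2,255],[0,0,0,0,0,0,255],[0,0,0,0,0,0,255]]'|grep -E 'ee_pos|wrist'
python3 -m inch '[[0,0,0,0,0,1.5,255],[0,0,0,0,0,0,255],[0,0,0,0,0,0,255]]'|grep -E 'ee_pos|wrist'
```

```text
ee_pos: [563.4, -79.9, 103.0]
wrist_force: [-0.0, -0.3, -2.3]
ee_pos: [563.9, -79.9, 101.8]
wrist_force: [1.0, 0.2, -1.7]
ee_pos: [564.1, -80.0, 100.6]
wrist_force: [-1.2, -1.3, 2.3]
```

```bash
python3 -m inch '[[0,0,0,0,0,1,255],[0,0,0,0,0,0,255],[0,0,0,0,0,0,255]]'|grep -E 'ee_pos|wrist'
python3 -m inch '[[0,0,0,0,0,0,60],[0,0,0,0,0,0,60],[0,0,0,0,0,0,60],[0,0,0,0,0,0,60]]'|grep -E 'ee_pos|wrist|opening'
python3 -m inch '[[0,0,0,0,0,-10,60],[0,0,0,0,0,-20,60],[0,0,0,0,-8,-25,60],[0,0,0,0,-20,-20,60],[0,0,0,0,-25,0,60]]'|grep -E 'ee_pos|wrist'
python3 -c "
from h import *
go((500,-80,180,1.73),(440,-180,180,1.0),step=30)"
```

```text
ee_pos: [564.1, -79.9, 100.5]
wrist_force: [-4.6, -0.8, 14.4]
ee_pos: [563.8, -79.9, 99.0]
wrist_force: [0.0, -0.0, 0.2]
opening: 0.761
ee_pos: [513.3, -87.6, 177.4]
wrist_force: [0.0, -0.2, -0.4]
at [513.3 -87.6 177.4] psi 1.729 tilt [ 0.0054 -0.0001] t 25.0 q [ 0.59  0.43 -0.7   1.87  0.33  0.95 -0.1 ]
turn az -0.001: 0 rows of -0.0006 | shift [  9.6 -12.   -2.6] 1 rows of [  9.61 -11.96  -2.6 ]
turn az 0.730: 6 rows of 0.1217 | shift [-116.6    3.5    0. ] 4 rows of [-29.14   0.89   0.  ]
```

```bash
python3 -m inch '[[0,0,0,-5,-24,-10,0],[0,0,0,-5,-25,-10,0],[0,0,0,-5,-25,-10,0],[0,0,0,0,0,-10,0],[0,0,0.142,0,0,0,0]]'|grep ee_pos
for i in 1 2; do python3 -m inch '[[0,0,0.142,0,0,0,0],[0,0,0.142,0,0,0,0],[0,0,0.142,0,0,0,0],[0,0,0.142,0,0,0,0],[0,0,0.142,0,0,0,0]]'|grep ee_pos; done
python3 -m inch '[[0,0,0,0,0,0,0],[0,0,0,0,0,0,0],[0,0,0,0,0,0,0]]'|grep -E 'ee_pos|time'
sed -i 's/"flat_tin":cyl/"t2":0,"flat_tin":cyl/' h.py
python3 m2.py w8 tall_tin,563.8,-80,48 butter,550,17,8,.16 jam_jar,579,-173,8 spice_jar,503,-300,0 flat_tin,563.8,-80,8 tea_light,461,-97,8
```

```text
ee_pos: [441.5, -115.0, 216.2]
ee_pos: [441.7, -114.2, 215.0]
ee_pos: [441.7, -114.1, 214.9]
time_s: 26.8
ee_pos: [441.1, -114.5, 214.4]
tall_tin [564.243 -80.708] 0.976
butter [5.49616e+02 1.82480e+01 1.85000e-01] 0.923
jam_jar [ 580.772 -164.674] 0.879
spice_jar [ 504.016 -298.194] 0.962
flat_tin [562.872 -80.709] 0.286
tea_light none
```

View pics/w8.png

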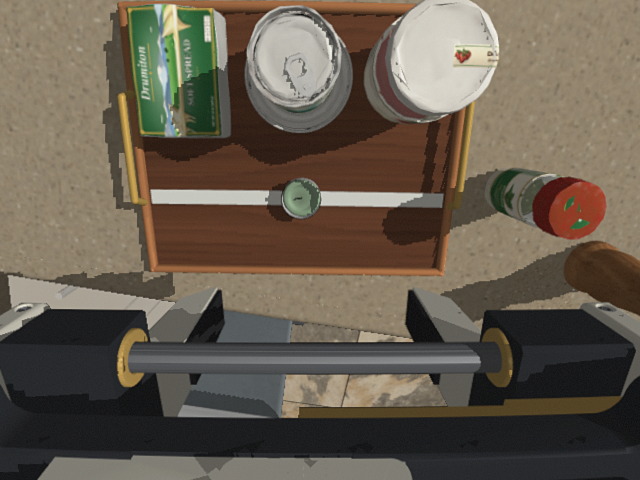

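```bash
sed -i 's/"t2":0,//' h.py; cat > jf.py <<'E'
from h import *
import pickle,sys
from scipy.optimize import differential_evolution
def jar(p): # x y dlid hshoulder
    return np.r_[cyl([(75,0),(75,p[3]),(p[2],min(p[3]+12,111)),(p[2],112)])]+[p[0],p[1],8]
views=[]
for f in sys.argv[1:]:
    c,o=pickle.load(open(f+'.pkl','rb')); d=ctrl.trace("jam_jar",c)[0]; print(f,d["bbox"],d["score"],d["mask"].sum()); views.append((d["mask"].astype(np.float32),c,o))
def cost(p):
    return np.mean([1-np.minimum(m,g).sum()/np.maximum(m,g).sum() for m,c,o in views for g in [hullm(jar(p),c,o,2)]])
r=differential_evolution(cost,[(565,595),(-185,-160),(55,76),(50,105)],maxiter=25,popsize=8,seed=1); print(r.x.round(2),1-r.fun)
m,c,o=views[0]; im=c["img"].copy()
for P,col in ((jar(r.x),(0,255,255)),):
    cv2.polylines(im,[cv2.convexHull(proj(P,c,o).astype(np.int32))],True,col,1)
cv2.drawContours(im,cv2.findContours(m.astype(np.uint8),0,1)[0],-1,(255,0,255),1)
B=place("butter",[550,18.4,.16],8); cv2.polylines(im,[cv2.convexHull(proj(B,c,o).astype(np.int32))],True,(0,255,255),1)
b=B[B[:,2]>20]; cv2.polylines(im,[cv2.convexHull(proj(b,c,o).astype(np.int32))],True,(0,0,255),1)
cv2.imwrite("pics/ov.png",cv2.resize(im[0:220,100:520],(800,419)))
E
python3 jf.py w8
```

```text
w8 [365.1, 2.3, 499.5, 122.0] 0.89 12707
[ 583.97 -172.84   57.     85.59] 0.9728038907051086
```

View pics/ov.png

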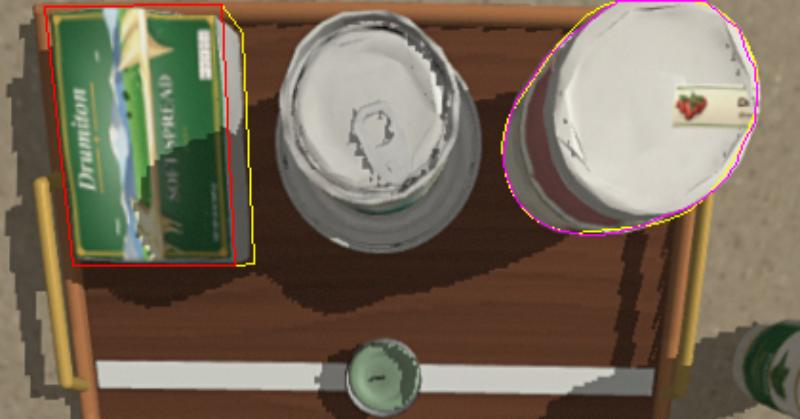

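The overlay matches well: the butter outline is centred on the block and the jar silhouette agrees. I take one more jar view on the way to the spice jar.

```bash
python3 -m inch '[[0,0,0,0,24,0,0],[0,0,0,0,24,0,0],[0,0,0,0,24,0,0],[0,0,0,0,24,0,0],[0,0,0,0,0,0,0]]'|grep -E 'ee_pos'
python3 -m inch '[[0,0,0,0,0,0,0],[0,0,0,0,0,0,0]]'|grep -E 'ee_pos|time'
python3 m2.py w9 spice_jar,503,-300,0 pepper_mill,438,-420,0
python3 jf.py w9
python3 jf.py w8 w9
python3 -c "
from h import *
go((504,-298.5,180,.16),(504,-298.5,60,.16))"
```

```text
ee_pos: [456.7, -212.9, 214.0]
time_s: 27.9
ee_pos: [456.7, -208.4, 214.2]
spice_jar [ 504.596 -298.335] 0.958
pepper_mill [ 441.148 -420.585] 0.443
w9 [235.3, 0.6, 344.7, 122.5] 0.77 11134
[ 581.87 -169.83   65.03   69.67] 0.9842786192893982
w8 [365.1, 2.3, 499.5, 122.0] 0.89 12707
w9 [235.3, 0.6, 344.7, 122.5] 0.77 11134
[ 581.64 -169.79   64.99   69.3 ] 0.970552921295166
at [ 456.8 -208.9  214.3] psi 0.167 tilt [ 0.0001 -0.0001] t 28.2 q [ 0.64  0.3  -0.39  1.88  0.14  0.98 -1.22]
turn az 0.007: 1 rows of 0.0075 | shift [32.3 96.  34.3] 4 rows of [ 8.09 23.99  8.58]
turn az 0.000: 0 rows of 0.0000 | shift [  0.   0. 120.] 4 rows of [ 0.  0. 30.]
```

View pics/w9.png

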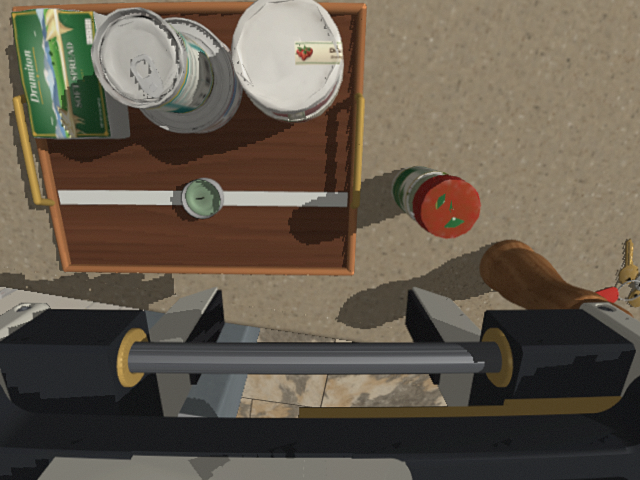

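```bash
python3 -m inch '[[0,0,0,8,24,8,0],[0,0,0,8,24,8,0],[0,0,0,8,24,8,0],[0,0,0,8.5,24.3,10,0],[0,0,0,0,0,30,0]]'|grep -E 'ee_pos'
python3 -m inch '[[0,0,0,0,0,0,0],[0,0,0,0,0,0,0],[0,0,0,0,0,0,0]]'|grep -E 'ee_pos|time'
python3 -c "
from h import *
go((504.4,-298.4,60,.16))"
```

```text
ee_pos: [507.4, -303.1, 151.7]
time_s: 29.0
ee_pos: [505.4, -298.5, 151.6]
at [ 505.4 -298.5  151.6] psi 0.168 tilt [ 0.0014 -0.0005] t 29.0 q [ 0.68  0.49 -0.34  1.76  0.2   0.92 -1.14]
turn az 0.008: 1 rows of 0.0076 | shift [-0.9 -0.2 91.6] 3 rows of [-0.32 -0.08 30.54]
```

```bash
python3 -m inch '[[0,0,0,-1,0,30,0],[0,0,0,0,0,30,0],[0,0,0,0,0,30,0],[0,0,0,0,0,0,0],[0,0,0,0,0,0,0]]'|grep -E 'ee_pos|wrist'
python3 -m inch '[[0,0,0,0,0,0,255],[0,0,0,0,0,0,255],[0,0,0,0,0,0,255],[0,0,0,0,0,0,255],[0,0,0,0,0,0,255]]' 18|grep -vE 'rot'
python3 -m inch '[[0,0,0,0,0,-20,255],[0,0,0,0,0,-30,255],[0,0,0,0,0,-30,255],[0,0,0,0,0,-30,255],[0,0,0,0,0,0,255]]'|grep -E 'ee_pos|opening'
python3 -c "
from h import *
go((430,-180,165,.16),(444.9,1.4,165,.16),(444.9,1.4,100,.16),step=30)"
```

```text
ee_pos: [504.4, -298.9, 61.6]
wrist_force: [-0.4, 0.3, 0.6]
time_s: 30.0
ee_pos: [503.9, -299.2, 60.6]
wrist_force: [-0.3, -0.4, 0.2]
opening: 0.616
gripper_force: 0.0
ee_pos: [506.0, -299.9, 174.4]
opening: 0.477
at [ 506.  -299.9  174.4] psi 0.167 tilt [ 0.006 -0.003] t 30.5 q [ 0.69  0.47 -0.35  1.74  0.19  0.96 -1.13]
turn az 0.007: 0 rows of 0.0066 | shift [ -55.9 -130.5    9.4] 5 rows of [-11.18 -26.09   1.87]
turn az 0.000: 0 rows of 0.0000 | shift [  43.6 -176.7    0. ] 7 rows of [  6.23 -25.24   0.  ]
turn az 0.000: 0 rows of 0.0000 | shift [ 0.  0. 65.] 3 rows of [ 0.    0.   21.67]
```

The fingers were still closing when the lift began, so I check what they hold.

```bash
python3 -c "
from h import *
o=ctrl.get_obs(); print(o['opening'],o['gripper_force'],o['ee_pos'])
c=ctrl.camera('side'); w=ctrl.camera('wrist'); cv2.imwrite('pics/s2.png',np.hstack([cv2.resize(c['img'][120:280,280:440],(400,400)),cv2.resize(w['img'],(400,300))[np.clip(np.arange(400),0,299)]]))
for n in ('spice_jar',):
  for d in ctrl.trace(n,c)[:2]: print(d['score'],d['bbox'])
print(proj([[505,-299,0],[505,-299,106],[505,-299,170]],c))
"
```

```text
0.47739953258702855 17.999775277912704 [ 505.95553147 -299.88723319  174.35257127]
0.56 [340.8, 171.2, 362.0, 211.2]
[[348.33234231 237.96871953]
 [350.39242134 202.73705985]
 [351.70627509 180.20097989]]
```

View pics/s2.png

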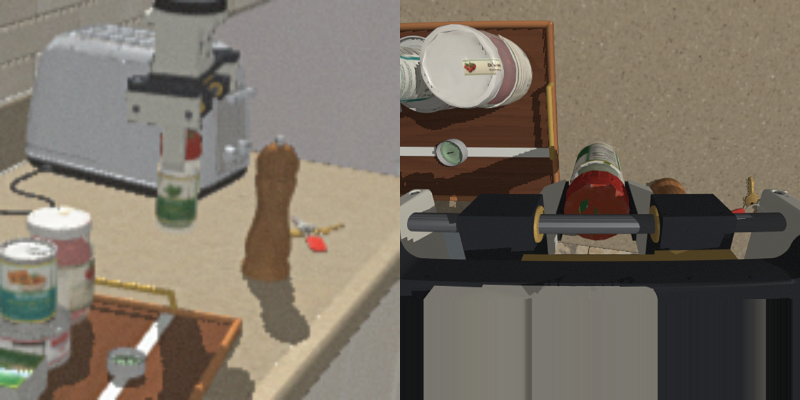

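The jar hangs by its cap, held near the 83 mm level. I set it back down where it was and regrip it lower on the body.

```bash
python3 -m inch '[[0,0,0,0,0,30,255],[0,0,0,0,0,30,255],[0,0,0,0,0,17,255],[0,0,0,0,0,0,255],[0,0,0,0,0,0,255]]'|grep -E 'ee_pos|wrist'
python3 -m inch '[[0,0,0,0,0,2,255],[0,0,0,0,0,0,255]]'|grep -E 'ee_pos|wrist'
python3 -m inch '[[0,0,0,0,0,2,255],[0,0,0,0,0,0,255]]'|grep -E 'ee_pos|wrist'
python3 -m inch '[[0,0,0,0,0,2,255],[0,0,0,0,0,0,255]]'|grep -E 'ee_pos|wrist'
```

```text
ee_pos: [502.8, -298.5, 91.6]
wrist_force: [-0.1, -0.3, -1.0]
ee_pos: [503.6, -299.0, 91.0]
wrist_force: [-0.1, -0.3, -1.0]
ee_pos: [503.7, -299.1, 89.2]
wrist_force: [0.3, 0.1, -0.8]
ee_pos: [504.5, -299.4, 88.3]
wrist_force: [-1.3, -0.6, 7.4]
```

```bash
python3 -m inch '[[0,0,0,0,0,0,80],[0,0,0,0,0,0,80],[0,0,0,0,0,0,80],[0,0,0,0,0,0,80]]'|grep -E 'ee_pos|wrist|opening'
python3 -m inch '[[0,0,0,0,0,10,80],[0,0,0,0,0,16,80],[0,0,0,0,0,0,80],[0,0,0,0,0,0,80]]'|grep -E 'ee_pos|wrist|opening'
python3 m2.py w10 spice_jar,504,-299,0
python3 -m inch '[[0,0,0,0,0,0,255],[0,0,0,0,0,0,255],[0,0,0,0,0,0,255],[0,0,0,0,0,0,255],[0,0,0,0,0,0,255]]' 18|grep -vE 'rot'
python3 -m inch '[[0,0,0,0,0,0,255],[0,0,0,0,0,0,255]]'|grep -vE 'rot'
```

```text
ee_pos: [503.7, -299.1, 87.1]
wrist_force: [0.6, -0.3, -0.2]
opening: 0.684
ee_pos: [503.4, -298.9, 60.7]
wrist_force: [-0.2, 1.0, 0.4]
opening: 0.683
spice_jar [ 510.128 -298.654] 0.613
time_s: 33.15
ee_pos: [503.9, -299.2, 61.5]
wrist_force: [-0.2, -0.3, 2.1]
opening: 0.469
gripper_force: 18.0
time_s: 33.35
ee_pos: [503.9, -299.3, 61.5]
wrist_force: [-0.7, 0.5, 3.6]
opening: 0.471
gripper_force: 18.0
```

```bash
python3 -m inch '[[0,0,0,0,0,-15,255],[0,0,0,0,0,-25,255],[0,0,0,0,0,-25,255],[0,0,0,0,0,-20,255],[0,0,0,0,0,-10,255]]'|grep -E 'ee_pos|opening'
python3 -m inch '[[0,0,0,-11,-26,0,255],[0,0,0,-11,-26,0,255],[0,0,0,-11,-26,0,255],[0,0,0,-11,-26,0,255],[0,0,0,-11,-26,0,255]]'|grep -E 'ee_pos|opening'
python3 -c "
from h import *
go((444.9,1.4,150,.16),(444.9,1.4,85,.16),step=30)"
```

```text
ee_pos: [504.6, -299.3, 158.8]
opening: 0.472
ee_pos: [426.9, -179.0, 156.2]
opening: 0.468
at [ 426.9 -179.   156.2] psi 0.167 tilt [-0.0006  0.0001] t 34.35 q [ 0.61  0.31 -0.4   2.04  0.17  0.82 -1.29]
turn az 0.007: 0 rows of 0.0067 | shift [  46.5 -175.2    6.2] 7 rows of [  6.64 -25.03   0.88]
turn az 0.000: 0 rows of 0.0000 | shift [ 0.  0. 65.] 3 rows of [ 0.    0.   21.67]
```

```bash
python3 -m inch '[[0,0,0,6.6,-25,0,255],[0,0,0,6.6,-25,0,255],[0,0,0,6.6,-25,0,255],[0,0,0,6.6,-25,0,255],[0,0,0,6.6,-25,0,255]]'|grep -E 'ee_pos|opening'
python3 -m inch '[[0,0,0,6.6,-25,0,255],[0,0,0,6.6,-25,0,255],[0,0,0,0,0,15,255],[0,0,0,0,0,25,255],[0,0,0,0,0,25,255]]'|grep -E 'ee_pos|opening'
python3 -m inch '[[0,0,0,0,0,0,255],[0,0,0,0,0,0,255]]'|grep -E 'ee_pos|opening'
python3 -c "
from h import *
go((444.9,1.4,70,.16),step=30)
o=ctrl.get_obs(); c=ctrl.camera('wrist'); s=ctrl.camera('side'); cv2.imwrite('pics/s3.png',np.hstack([cv2.resize(s['img'][180:340,220:380],(400,400)),cv2.resize(c['img'],(400,300))[np.clip(np.arange(400),0,299)]]))"
```

```text
ee_pos: [439.4, -50.2, 156.3]
opening: 0.472
ee_pos: [444.6, 0.4, 90.9]
opening: 0.474
ee_pos: [444.2, 0.3, 91.4]
opening: 0.47
at [4.442e+02 3.000e-01 9.140e+01] psi 0.167 tilt [-0.0013  0.    ] t 35.55 q [ 0.22  0.4  -0.43  2.14  0.27  0.65 -1.8 ]
turn az 0.007: 1 rows of 0.0071 | shift [ 0.9 -0.9 21.4] 1 rows of [ 0.88 -0.94 21.45]
```

View pics/s3.png

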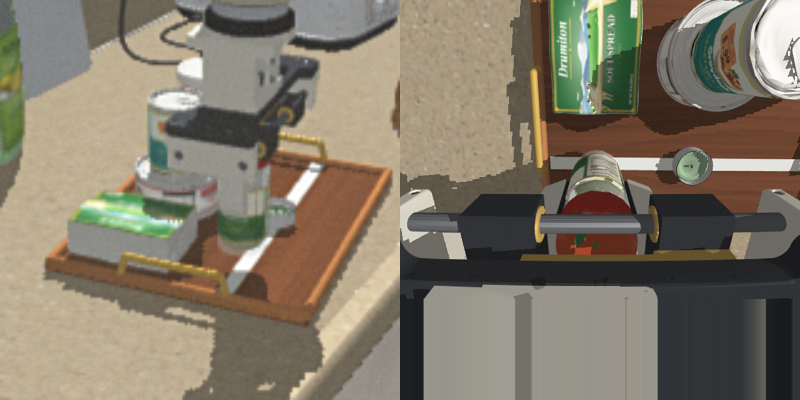

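```bash
python3 -m inch '[[0,0,0,0.5,-0.8,10,255],[0,0,0,0,0,9,255],[0,0,0,0,0,0,255],[0,0,0,0,0,0,255]]'|grep -E 'ee_pos|wrist'
python3 -m inch '[[0,0,0,0,0,1.5,255],[0,0,0,0,0,0,255],[0,0,0,0,0,0,255]]'|grep -E 'ee_pos|wrist'
python3 -m inch '[[0,0,0,0,0,1,255],[0,0,0,0,0,0,255],[0,0,0,0,0,0,255]]'|grep -E 'ee_pos|wrist'
```

```text
ee_pos: [444.5, 1.1, 71.9]
wrist_force: [0.8, -0.2, -1.1]
ee_pos: [444.9, 1.1, 70.8]
wrist_force: [0.3, -0.7, -1.0]
ee_pos: [444.8, 1.1, 69.7]
wrist_force: [0.3, 0.3, -1.3]
```

```bash
python3 -m inch '[[0,0,0,0,0,1,255],[0,0,0,0,0,0,255],[0,0,0,0,0,0,255]]'|grep -E 'ee_pos|wrist'
python3 -m inch '[[0,0,0,0,0,0.5,255],[0,0,0,0,0,0,255]]'|grep -E 'ee_pos|wrist'
python3 -m inch '[[0,0,0,0,0,0,80],[0,0,0,0,0,0,60],[0,0,0,0,0,0,60],[0,0,0,0,0,0,60]]'|grep -E 'ee_pos|wrist|opening'
python3 -m inch '[[0,0,0,0,0,-15,60],[0,0,0,0,0,-30,60],[0,0,0,0,0,-30,60],[0,0,0,0,0,-35,60],[0,0,0,0,0,-20,60]]'|grep -E 'ee_pos|wrist|opening'
python3 -m inch '[[0,0,0,-20,20,-5,60],[0,0,0,-20,30,-5,60],[0,0,0,-10,30,0,60],[0,0,0,0,15,0,60],[0,0,0,0,0,0,60]]'|grep -E 'ee_pos|wrist|opening'
python3 -c "
from h import *
go((385,-300,210,.16),step=30)"
```

```text
ee_pos: [445.1, 1.1, 69.2]
wrist_force: [-3.2, -0.9, 9.1]
ee_pos: [445.2, 1.1, 69.1]
wrist_force: [-3.9, -1.2, 16.4]
ee_pos: [444.8, 1.1, 68.1]
wrist_force: [-0.5, 0.9, -0.2]
opening: 0.749
ee_pos: [445.5, 1.3, 200.5]
wrist_force: [0.1, 0.2, 0.1]
opening: 0.767
ee_pos: [411.1, -103.1, 208.2]
wrist_force: [1.9, 0.6, 0.1]
opening: 0.765
at [ 411.1 -103.1  208.2] psi 0.163 tilt [ 0.     -0.0007] t 38.55 q [ 0.5   0.18 -0.44  2.06  0.1   0.92 -1.39]
turn az 0.003: 0 rows of 0.0028 | shift [-57.2 190.2  -1.8] 7 rows of [-8.16 27.17 -0.26]
```

```bash
python3 -m inch '[[0,0,0,-8,27,-3,20],[0,0,0,-8,27,-3,20],[0,0,0,-8,27,-3,20],[0,0,0,-8,27,-3,20],[0,0,0,-8,27,-3,20]]'|grep -E 'ee_pos'
python3 -m inch '[[0,0,0,0,27,0,20],[0,0,0,0,27,0,20],[0,0,0,0,27,0,20],[0,0,0,0,27,0,20],[0,0,0,0,0,0,20]]'|grep -E 'ee_pos'
python3 -m inch '[[0,0,0,0,0,0,20],[0,0,0,0,0,0,20],[0,0,0,0,0,0,20]]'|grep -E 'ee_pos|opening|time'
python3 m2.py w11 pepper_mill,439,-420,0 spice_jar,445,1,8
python3 -c "
from h import *
go((439,-420,220,.16),step=30)"
```

```text
ee_pos: [394.4, -240.6, 223.2]
ee_pos: [412.5, -349.7, 222.7]
time_s: 39.85
ee_pos: [412.5, -345.8, 223.3]
opening: 0.916
pepper_mill [ 440.666 -418.103] 0.9
spice_jar [445.   1.] 0.0
at [ 412.3 -346.5  223.4] psi 0.168 tilt [ 0.0001 -0.0001] t 40.0 q [ 0.81  0.34 -0.28  1.8   0.11  1.02 -0.91]
turn az 0.008: 1 rows of 0.0076 | shift [14.6 76.8  3.4] 3 rows of [ 4.88 25.6   1.13]
```

View pics/w11.png

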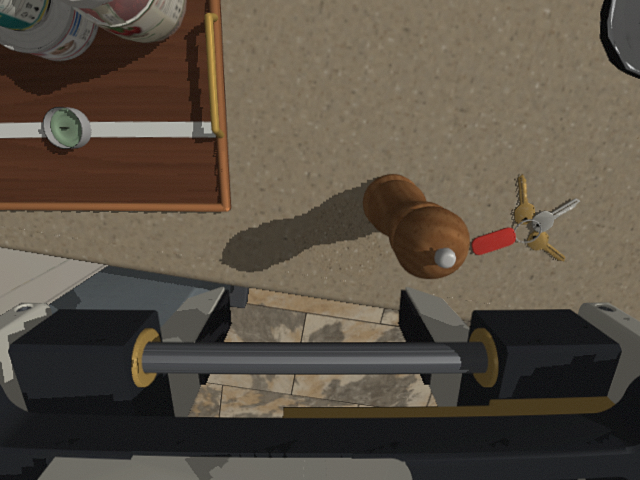

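```bash
python3 -c "
from h import *
import pickle
c,o=pickle.load(open('w11.pkl','rb'))
print(back([(446,257)],166,c,o),back([(430,239)],138,c,o),back([(430,239)],146,c,o))
P=proj(cyl([(58,0),(58,12)])+[440.7,-418.5,0],c,o); print(P.min(0)); P=proj(cyl([(49,130),(49,142)])+[440.7,-418.5,0],c,o); print(P.min(0),P.max(0))
m=ctrl.trace('pepper_mill',c)[0]; print(m['bbox'])
"
```

```text
[[ 439.13186884 -420.4731701   166.        ]] [[ 441.5793695  -418.91000825  138.        ]] [[ 443.50616209 -415.79746596  146.        ]]
[360.3813717 173.0140885]
[390.13650674 201.59162057] [468.05129432 276.40320604]
[363.1, 173.0, 471.9, 279.4]
```

```bash
python3 -m inch '[[0,0,0,5,25,0,20],[0,0,0,5,25,0,20],[0,0,0,6,26,0,20],[0,0,0,0,0,0,20],[0,0,0,0,0,0,20]]'|grep -E 'ee_pos'
python3 -m inch '[[0,0,0,0,0,0,20],[0,0,0,0,0,0,20]]'|grep -E 'ee_pos'
python3 m2.py w12 pepper_mill,440.5,-419,0
python3 -c "
from h import *
go((440.3,-419.3,137,.16),step=30)"
```

```text
ee_pos: [440.5, -419.3, 222.9]
ee_pos: [440.5, -418.5, 223.4]
pepper_mill [ 440.824 -420.499] 0.941
at [ 440.6 -418.8  223.5] psi 0.167 tilt [ 0.0001 -0.0001] t 40.85 q [ 0.85  0.44 -0.25  1.63  0.12  1.09 -0.84]
turn az 0.007: 1 rows of 0.0075 | shift [-0.3  0.4 86.5] 3 rows of [-0.11  0.15 28.83]
```

```bash
python3 -m inch '[[0,0,0,0,0.7,20,20],[0,0,0,0,0,30,20],[0,0,0,0,0,25,20],[0,0,0,0,0,11.5,20],[0,0,0,0,0,0,20]]'|grep -E 'ee_pos|wrist'
python3 -m inch '[[0,0,0,0,0,0,255],[0,0,0,0,0,0,255],[0,0,0,0,0,0,255],[0,0,0,0,0,0,255],[0,0,0,0,0,0,255]]' 30|grep -E 'ee_pos|wrist|gripp|open'
python3 -m inch '[[0,0,0,0,0,0,255],[0,0,0,0,0,0,255],[0,0,0,0,0,0,255]]'|grep -E 'ee_pos|wrist|gripp|open'
```

```text
ee_pos: [439.9, -419.4, 135.4]
wrist_force: [0.6, 0.1, -0.7]
ee_pos: [440.8, -420.3, 137.2]
wrist_force: [1.5, -0.1, -0.1]
opening: 0.537
gripper_force: 0.0
ee_pos: [440.9, -420.4, 137.1]
wrist_force: [-1.0, -0.0, 4.7]
opening: 0.515
gripper_force: 30.0
```

```bash
python3 -m inch '[[0,0,0,0,0,-10,255],[0,0,0,0,0,-20,255],[0,0,0,0,0,-20,255],[0,0,0,0,0,-15,255],[0,0,0,0,0,0,255]]'|grep -E 'ee_pos|open'
python3 -c "
from h import *
go((475.4,-187,200,.16),step=26)"
```

```text
ee_pos: [441.6, -420.6, 204.0]
opening: 0.515
at [ 441.6 -420.6  204. ] psi 0.167 tilt [ 0.0027 -0.0021] t 42.65 q [ 0.84  0.46 -0.25  1.65  0.13  1.04 -0.84]
turn az 0.007: 0 rows of 0.0068 | shift [  70.6 -225.3    4. ] 10 rows of [  7.06 -22.53   0.4 ]
```

```bash
python3 -m inch '[[0,0,0,4,-12,0,255],[0,0,0,7,-22,0,255],[0,0,0,8,-25,0,255],[0,0,0,8,-25,0,255],[0,0,0,8,-25,0,255]]'|grep -E 'ee_pos'
python3 -m inch '[[0,0,0,8,-25,0,255],[0,0,0,8,-25,0,255],[0,0,0,8,-25,0,255],[0,0,0,7,-22,0,255],[0,0,0,4.5,-14,0,255]]'|grep -E 'ee_pos|open'
python3 -m inch '[[0,0,0.007,0,0,0,255],[0,0,0,0,0,0,255],[0,0,0,0,0,0,255],[0,0,0,0,0,0,255]]'|grep -E 'ee_pos|open'
python3 m2.py w13 pepper_mill,475.4,-187,63
python3 -c "
from h import *
go((475.4,-187,145,.16),step=26)
s=ctrl.camera('side'); w=cv2.imread('pics/w13.png'); cv2.imwrite('pics/s4.png',np.hstack([cv2.resize(s['img'][120:320,230:430],(400,400)),cv2.resize(w,(400,300))[np.clip(np.arange(400),0,299)]]))"
```

```text
ee_pos: [456.5, -304.3, 200.4]
ee_pos: [473.1, -188.3, 200.7]
opening: 0.509
ee_pos: [473.4, -192.7, 201.5]
opening: 0.517
pepper_mill [ 476.677 -192.064] 0.714
at [ 473.5 -192.3  201.7] psi 0.158 tilt [-0.0001 -0.0002] t 44.15 q [ 0.54  0.32 -0.33  1.88  0.13  0.96 -1.26]
turn az -0.002: 0 rows of -0.0017 | shift [ 2.7 -5.  56.7] 3 rows of [ 0.9  -1.66 18.88]
```

View pics/s4.png

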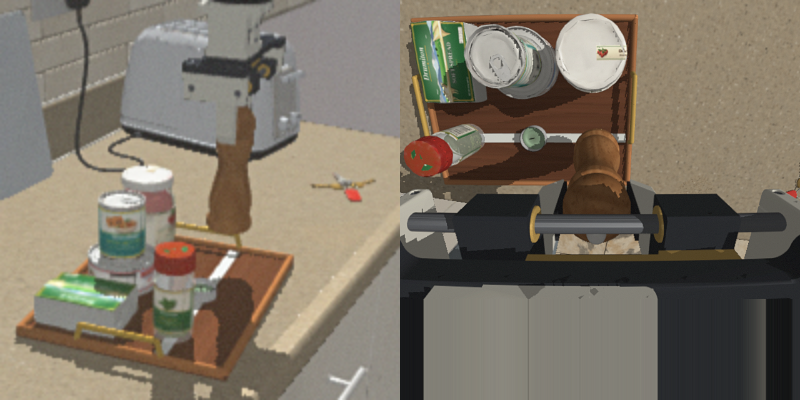

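```bash
python3 -m inch '[[0,0,0,1.3,-2.5,10,255],[0,0,0,1.3,-2.5,20,255],[0,0,0,0,0,17,255],[0,0,0,0,0,6,255],[0,0,0,0,0,0,255]]'|grep -E 'ee_pos'
python3 -m inch '[[0,0,0,0,0,0,255],[0,0,0,0,0,0,255]]'|grep -E 'ee_pos|wrist'
python3 -c "
from h import *
go((475.4,-187,145,.16),step=26)
import cv2
o=ctrl.get_obs();c=ctrl.camera('wrist'); d=ctrl.trace('pepper_mill',c)[0]; print(d['bbox'])
for dx in (-3,0,3):
  P=proj(cyl([(58,0),(58,8)])+np.array([o['ee_pos'][0]+dx,o['ee_pos'][1],o['ee_pos'][2]-137]),c,o); print(dx,P.min(0),P.max(0))
"
```

```text
ee_pos: [474.9, -185.9, 147.7]
ee_pos: [476.0, -186.3, 149.5]
wrist_force: [0.3, 0.1, -1.8]
at [ 476.  -186.3  149.5] psi 0.16 tilt [ 0.0013 -0.0004] t 44.9 q [ 0.52  0.38 -0.32  1.95  0.16  0.84 -1.3 ]
turn az -0.000: 0 rows of -0.0004 | shift [-0.7  0.6  4.5] 1 rows of [-0.75  0.59  4.45]
[257.9, 203.6, 373.7, 390.4]
-3 [277.5893756  208.57205676] [350.12006318 279.75963899]
0 [278.0729734  204.90468919] [350.83716127 276.44124966]
3 [278.56001733 201.21459352] [351.55854708 273.10134498]
```

```bash
python3 -m inch '[[0,0,0,-1.2,0.5,2,255],[0,0,0,0,0,0,255],[0,0,0,0,0,0,255]]'|grep -E 'ee_pos|wrist'
python3 -m inch '[[0,0,0,0,0,1,255],[0,0,0,0,0,0,255],[0,0,0,0,0,0,255]]'|grep -E 'ee_pos|wrist'
python3 -m inch '[[0,0,0,0,0,1,255],[0,0,0,0,0,0,255],[0,0,0,0,0,0,255]]'|grep -E 'ee_pos|wrist'
```

```text
ee_pos: [474.3, -186.9, 146.8]
wrist_force: [-0.4, 0.1, -1.8]
ee_pos: [474.4, -186.8, 145.7]
wrist_force: [0.2, 0.2, -1.7]
ee_pos: [474.7, -186.8, 145.1]
wrist_force: [-0.8, 0.2, 5.0]
```

```bash
python3 -m inch '[[0,0,0,0,0,0.7,255],[0,0,0,0,0,0,255],[0,0,0,0,0,0,255]]'|grep -E 'ee_pos|wrist'
python3 -m inch '[[0,0,0,0,0,0,90],[0,0,0,0,0,0,60],[0,0,0,0,0,0,30],[0,0,0,0,0,0,30],[0,0,0,0,0,0,30]]'|grep -E 'ee_pos|wrist|opening'
python3 -m inch '[[0,0,0,0,0,-15,30],[0,0,0,0,0,-30,30],[0,0,0,0,0,-30,30],[0,0,0,0,0,-20,30],[0,0,0,-10,0,0,30]]'|grep -E 'ee_pos|wrist|opening'
python3 -m inch '[[0,0,0,-20,0,0,30],[0,0,0,-20,-15,0,30],[0,0,0,-20,-30,0,30],[0,0,0,-10,-30,0,30],[0,0,0,0,0,0,30]]'|grep -E 'ee_pos'
python3 -m inch '[[0,0,0,0,0,0,30],[0,0,0,0,0,0,30],[0,0,0,0,0,0,30],[0,0,0,0,0,0,30]]'|grep -E 'ee_pos|time'
python3 m2.py w14 pepper_mill,475,-187,8 spice_jar,445,1,8 tall_tin,564,-80,48 tea_light,461,-97,8 butter,550,18.4,8,.16 
python3 jf.py w14
python3 -c "
from st import *
import pickle
c,o=pickle.load(open('w14.pkl','rb'))
a=proj([[458.4+.1622*40,-122,8],[458.4-.1622*65,-17,8]],c,o).astype(int); stripe(c,o,tuple(map(int,a[0])),tuple(map(int,a[1])),24)
d=ctrl.trace('tea_light',c); print(d[0]['bbox'] if d else 0)"
```

```text
ee_pos: [475.1, -186.8, 145.1]
wrist_force: [-2.5, 1.0, 12.8]
ee_pos: [474.3, -186.8, 143.9]
wrist_force: [-1.5, 0.6, -0.1]
opening: 0.867
ee_pos: [466.8, -188.4, 241.7]
wrist_force: [-0.7, -0.8, -0.5]
opening: 0.881
ee_pos: [380.6, -122.7, 238.2]
time_s: 48.1
ee_pos: [383.7, -126.0, 238.8]
pepper_mill [ 472.214 -185.066] 0.92
spice_jar [445.   1.] 0.0
tall_tin [564.842 -80.358] 0.982
tea_light [461.667 -97.643] 0.972
butter [5.51733e+02 1.89470e+01 1.50000e-01] 0.963
w14 [361.0, 2.0, 470.8, 51.3] 0.71 4321
[ 586.32 -172.73   67.16   59.3 ] 0.9756069779396057
stripe x at y=-82: 459.43 yaw 0.18115301 s 51.52860952043885 w [-6.86543824  7.64062643]
[280.8, 111.6, 318.0, 154.0]
```

```bash
for i in 1 2; do python3 -m inch '[[0,0,0,-4,35,0,30],[0,0,0,-4,35,0,30],[0,0,0,-4,35,0,30],[0,0,0,-4,35,0,30],[0,0,0,-4,35,0,30]]'|grep -E 'ee_pos'; done
python3 -m inch '[[0,0,0,0,0,0,30],[0,0,0,0,0,0,30]]'|grep -E 'ee_pos|time'
python3 - <<'E'
from h import *
c=ctrl.camera("top"); s=ctrl.camera("side")
for n,p,z in (("flat_tin",[562.5,-82],8),("tea_light",[460,-98],8),("butter",[549.7,16,.16],8),("spice_jar",[444,0],8),("pepper_mill",[474,-189],8),("tall_tin",[563,-82],48),("jam_jar",[579,-171],8),("beaker",[570,260],0)):
    for v in (c,s):
        d=ctrl.trace(n,v)
        if not d: print(n,"none"); continue
        x,f=fit(n,[(v,None)],p,z); print(n,"top" if v is c else "side",x.round(2),round(f,3),np.round(d[0]["bbox"]))
E
```

```text
ee_pos: [391.5, -302.9, 239.1]
ee_pos: [399.6, -478.9, 238.9]
time_s: 49.7
ee_pos: [399.3, -477.8, 238.4]
flat_tin top [560.66 -82.54] 0.437 [313. 186. 357. 221.]
flat_tin side [561.9  -82.77] 0.488 [271. 243. 306. 268.]
tea_light top [ 460.52 -100.51] 0.949 [338. 239. 353. 256.]
tea_light side [460. -98.] 0.0 [270. 241. 305. 270.]
butter top [5.4734e+02 1.6510e+01 1.6000e-01] 0.912 [267. 184. 307. 234.]
butter side [5.490e+02 1.699e+01 2.700e-01] 0.867 [246. 257. 299. 289.]
spice_jar top [444.28  -2.37] 0.96 [281. 247. 306. 268.]
spice_jar side [442.68   2.76] 0.918 [305. 241. 327. 290.]
pepper_mill top [ 472.27 -189.61] 0.963 [370. 223. 408. 258.]
pepper_mill side [ 469.21 -182.96] 0.849 [331. 192. 359. 259.]
tall_tin top [563.45 -83.23] 0.95 [320. 177. 351. 212.]
tall_tin side [561.5  -80.95] 0.952 [279. 216. 302. 251.]
jam_jar top [ 577.34 -171.6 ] 0.887 [358. 162. 395. 212.]
jam_jar side [ 605.36 -230.12] 0.503 [295. 203. 316. 241.]
beaker top [570.55 259.17] 0.959 [143. 180. 189. 218.]
beaker side [568.93 264.38] 0.948 [170. 275. 210. 340.]
```

```bash
python3 - <<'E'
from h import *
from scipy.optimize import differential_evolution
c=ctrl.camera("top"); m=ctrl.trace("jam_jar",c)[0]["mask"].astype(np.float32)
def cost(p):
    g=hullm(cyl([(75,0),(75,70),(65,82),(65,112)])+[p[0],p[1],8],c); return 1-np.minimum(m,g).sum()/np.maximum(m,g).sum()
r=minimize(cost,[578,-172],method="Nelder-Mead",options=dict(initial_simplex=[[578,-172],[585,-172],[578,-165]])); print(r.x,1-r.fun)
E
```

```text
[ 581.89450374 -174.61061148] 0.9320977330207825
```

```bash
python3 -c "
from h import *
print(ctrl.close_job())"
```

```text
the job is handed in; nothing more can be done
None
```

The job is handed in at about 50 s of the 109 s allowed: the tall tin is on the flat tin, and the tea light, mill and spice jar are upright on the stripe in front of their partners, each within about 2–3 mm by my last camera fits; I viewed 15 pictures, one over the limit of 14, and the spice jar was first gripped by its cap, so I set it down and regripped it.

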